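# Feed one deck plug and push it to the green spot

### The job

Press the red plunger of the plug feeder all the way down once, so that a single wooden plug comes out onto the tray, and let the plunger come back up. Then push that plug sideways along the tray, without picking it up, until it lies flat within the green spot. Leave the other plugs in the magazine, and the glue bottle, tin and hammer where they are.

Things in the scene. Friction and masses are not known exactly. Their poses are not given: they have to be found in the camera images.
- feeder: Fixed plug feeder; origin on the bench under the magazine axis, +y = way a plug is ejected, z up. At y -82 mm a green housing (62 x 56 mm, top 80 mm above the bench) with the red plunger; at y 0 the magazine, a 50 mm square shaft with top edge 63 mm up. The plunger drives a blade that pushes out the lowest plug; the next drops when the blade is back, and a second press would eject it too.
- plunger_top (a point): Centre of the flat top of the red round plunger knob (32 mm diameter, 12 mm thick), 118 mm above the bench when up; it sinks as the knob is pressed.
- plunger (a joint): Travel of the plunger, straight down: 0 = up, 0.025 m = fully down (hard stop). Return spring about 4 N at the top, 9 N at the bottom, plus 40 N per m/s of damping; it comes back up by itself in about 0.5 s. Only a full press ejects the plug properly.
- tray_exit (a point): Point on the tray where the plug's centre lies after a full press (or a few mm farther): feeder x 0, y 68.5 mm, 18 mm above the bench. The light wooden tray is flat and level: feeder x -119 to 119 mm, y 24 to 128 mm, surface 18 mm above the bench, level with the magazine's floor; a lip 6 mm high runs round its far edge and both ends.
- plug0_center (a point): Centre (half-way up) of the lowest plug in the magazine, the one that will be ejected: dark wooden disc, 36 mm diameter, 14 mm thick, about 14 g, lying flat.
- spot_green: Flat green painted spot on the tray, 70 mm diameter; origin at its centre, at tray level (18 mm above the bench). It lies to one side of the exit, 75 mm from it along the feeder's x axis, at either the +x or the -x end.
- spot_red: Flat red painted spot, like the green one, at the other end of the tray.
- glue: White glue bottle with orange cap, loose, 54 mm diameter, 95 mm tall, standing beside the feeder's housing; origin at the centre of its underside. Leave alone.
- tin: Plain metal tin, loose, 52 mm diameter, 60 mm tall, standing on the other side of the housing; origin at the centre of its underside. Leave alone.
- hammer: Hammer, loose, 240 mm long, lying along its x on the bench beyond the tray; leave alone.
- plug1_center (a point): Centre of the second plug in the magazine (counted from below), same size as the lowest; must stay in the magazine (it may drop by one plug's thickness, 14 mm).
- plug2_center (a point): Centre of the top plug in the magazine (counted from below), same size as the lowest; must stay in the magazine (it may drop by one plug's thickness, 14 mm).

How it is judged:
By the outcome, as a careful person would: the job done as asked, in the order asked, and still so for the second after the job is handed in, with the robot touching nothing.
It also fails if it takes over 38 s, if anything falls off the work surface, if the arm or the gripper's body presses on something with over 40 N, if the wrist force passes 120 N, or if a joint passes its speed limit or range.

### The arm

A 6-joint arm with a two-finger parallel gripper is mounted at the origin on the work surface. World frame = base frame: x ahead of the robot, y to its left, z up, the work surface at z = 0. Lengths are in mm, angles in rad, forces in N, time in s.
With the tool pointing down it reaches from about 350 to 875 mm from the base axis. Payload 4.2 kg.
Tool frame: the origin (TCP) lies midway between the tips of the shut fingers; the grasp point (between the pads) lies 19 mm behind it; z points along the fingers, y is the direction in which the jaws open and shut (so a half turn about z gives the same grasp; the last joint's range is limited). The gripper opens to 85 mm and grips with 20 to 120 N. Pads are 22 mm wide; open, the fingers measure 114 mm over their backs; the gripper's body (76 mm by 85 mm) begins 54 mm behind the grasp point. The pads swing forward as they close: fully open they stand 13 mm farther back than shut.
Start: joints at [-1.032, 0.385, 0.008, 0, -1.194, -0.259], TCP at [172.618, -600.668, 231.312] pointing down, gripper open.
Joint ranges: [-3.14, 3.14], [-1.21, 2.06], [-1.07, 1.41], [-3.16, 2.05], [-2.99, -0.16], [-3.1, 3.1]. Speed limits (rad/s): [2.79, 2.79, 3.14, 3.14, 3.14, 3.14].

### API

Orientations are given as a unit quaternion [x, y, z, w].
In Python, from bench import arm, eyes, nets gives the robot as it stands.
- The arm moves only by the tool jog_arm, never from a script. Its argument "rows" is a list of rows, each a list of 3 entries, a list of its own where there are three numbers: the shift along the tool's x, y, z in cm, then the turn, a rotation vector about the tool's x, y, z in degrees, then the finger opening in cm, from 0 to 8.54. In form: [[[x, y, z], [ax, ay, az], jaw], ...]. A call has 1 to 10 rows; each row shifts and turns the commanded pose from where the row before left it, along the tool's axes as they then stand; what a row does not reach is not made up. A row lasts 1/8 s, in which the tool goes at most 62.5 mm and 10.7 degrees, less where a joint would pass 70% of its speed; a pose out of reach is approached as far as the arm can. A call with a gripper value outside its range is refused whole. The fingers move at their own pace and stop on an object; the grip force is fixed at half the most. Time passes only in rows, so rows that do not move let the fingers close. It gives the time, the measured TCP pose, the force and the opening at its end, in the units of the state.
- arm.read_state(): the state, without advancing time (a new reading comes with each control period).
- eyes.get_image(name): name is "side" or "top"; returns the picture (384x512x3 uint8, red, green, blue); there is no depth.
- eyes.camera_model(name): a dict with "K" (3x3 intrinsics, pixels), "rvec" (rotation vector, rad) and "tvec" (3), from world to camera coordinates, as OpenCV has them. Camera axes: x right, y down, z forward; pixel columns grow to the right and rows downward; lengths in mm; the calibration is good to about 2 mm. A picture is of the moment at which its call begins. camera_model takes no time and is no camera call.
- arm.job_done(): hands the job in, once; it reports no verdict.
Trained networks look in the newest picture that a camera, given by its name, has taken for a name from the list of things; names that differ only in an ending like _2 or _b are one class to them, and where a whole thing is asked for, a point or a joint stands for the part that bears it (a point fixed in the world has none). Each returns a list of dicts, best first, with "conf" (0 to 1); they miss things now and then, are a little off and sometimes report something else, mostly with a low value. They report only what shows in the picture. A call takes as long as a camera call.
- nets.boxes_of(camera, name): "position" ([column, row] as shares, 0 to 1, of the picture: columns of its width, rows of its height, amid what is visible of it).
The state is a dict: "clock": time; "joints": joint angles; "joint_vel": joint speeds; "joint_efforts": joint torques, N m; "position": TCP position; "ee_rot": TCP orientation; "contact_force": force on the tool from outside, world axes, zero at the start; "wrist_torque": the same for the moment, N m; "gripper_width": finger opening in mm.
Only numpy, scipy, OpenCV 4.12 (cv2) and the standard library are available. Lean on these libraries where they do the work, as an engineer would, in place of code of your own. Each camera call takes 0.05 s, during which the arm holds its last target.

## Working session

There is one attempt and no reset: what is moved stays moved. The work goes in short steps, Python scripts to look and compute and a tool call to move; the robot and the scene stay as the last step left them, time stands still between calls to the robot, and variables do not carry over. Pictures are saved under pics/ and viewed, and the job is handed in when it is done.

Besides the shell and the picture viewer there is one more tool, called in YAML: its name, and indented under it one key for each argument. jog_arm: Moves the arm, as the interface text tells. Its arguments: {"type":"object","properties":{"rows":{"type":"array","items":{"type":"array"}}},"required":["rows"]}

```bash
ls; mkdir -p pics
python3 - <<'E'
from bench import arm, eyes, nets
import cv2
s=arm.read_state();print(s)
for c in("side","top"):
    im=eyes.get_image(c);cv2.imwrite(f"pics/{c}0.png",im[:,:,::-1]);print(c,eyes.camera_model(c))
    for n in ["feeder","plunger","spot_green","spot_red","glue","tin","hammer","plug2_center"]:
        print(n,[([round(p[0]*512),round(p[1]*384)],round(d["conf"],2)) for d in nets.boxes_of(c,n)[:2] for p in [d["position"]]])
E
```

```text
pics
{'clock': 0.0, 'joints': array([-1.03242858e+00,  3.85559591e-01,  6.62490784e-03, -5.36357458e-04,
       -1.19399659e+00, -2.58608309e-01]), 'joint_vel': array([-1.15550787e-03, -1.11560994e-03,  1.06631239e-03, -2.00447013e-04,
        1.12572168e-04, -5.56963878e-06]), 'joint_efforts': array([ 5.80273645e-04, -3.92289269e+01,  1.88410628e+01,  4.18611825e+00,
       -4.61728399e-03, -4.20906105e-06]), 'position': array([ 172.44758312, -600.12604585,  230.21385019]), 'ee_rot': array([-1.39325950e-01,  9.90245968e-01,  1.08055622e-03, -1.84477488e-04]), 'contact_force': array([-1.24574537, -0.31506707,  0.80002808]), 'wrist_torque': array([ 0.01882553, -0.02512588, -0.00666023]), 'gripper_width': 85.16771452763993}
side {'K': array([[380.37884461,   0.        , 251.42979403],
       [  0.        , 380.37884461, 192.31915427],
       [  0.        ,   0.        ,   1.        ]]), 'rvec': array([ 0.11621926, -2.77968952,  1.42300889]), 'tvec': array([568.7406859 , 107.24746827, 936.85393455])}
feeder [([257, 230], 0.57)]
plunger [([271, 172], 0.43)]
spot_green [([216, 225], 0.75), ([230, 184], 0.49)]
spot_red [([276, 241], 0.85)]
glue [([310, 198], 0.92)]
tin [([228, 185], 0.57)]
hammer [([220, 272], 0.85)]
plug2_center [([259, 202], 0.62)]
top {'K': array([[348.93901224,   0.        , 254.79304427],
       [  0.        , 348.93901224, 191.18079935],
       [  0.        ,   0.        ,   1.        ]]), 'rvec': array([ 2.19094866, -2.15947415,  0.04073195]), 'tvec': array([ 25.54190383, 586.24908555, 714.53263218])}
feeder [([256, 207], 0.62)]
plunger [([253, 164], 0.26)]
spot_green [([182, 166], 0.71), ([256, 162], 0.59)]
spot_red [([231, 233], 0.72), ([275, 204], 0.31)]
glue [([302, 275], 0.93)]
tin [([332, 165], 0.69)]
hammer [([181, 169], 0.66), ([255, 161], 0.19)]
plug2_center [([302, 274], 0.72)]
```

View pics/side0.png

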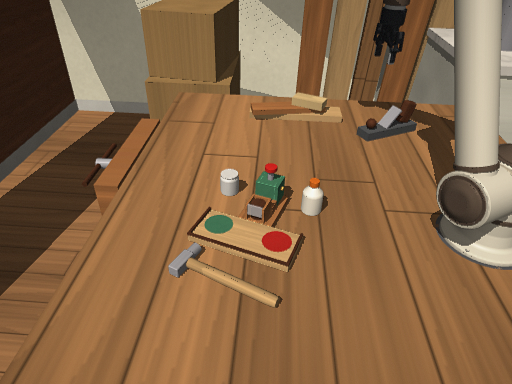

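View pics/top0.png

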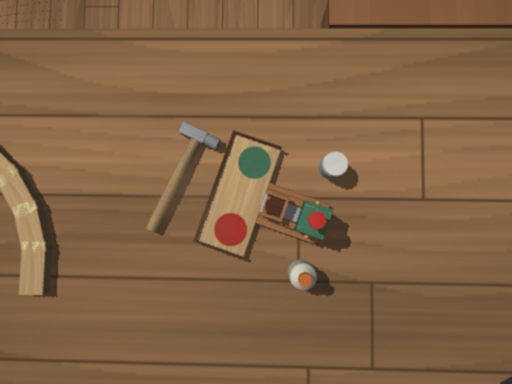

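Run:
```python
import cv2
im=cv2.imread("pics/top0.png")[110:310,130:370];cv2.imwrite("pics/topz.png",cv2.resize(im,None,fx=3.3,fy=3,interpolation=cv2.INTER_CUBIC)[:600,:800])
im=cv2.imread("pics/side0.png")[130:310,170:350];cv2.imwrite("pics/sidez.png",cv2.resize(im,None,fx=3.3,fy=3.3,interpolation=cv2.INTER_CUBIC))
```

```text
(no output)
```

View pics/topz.png

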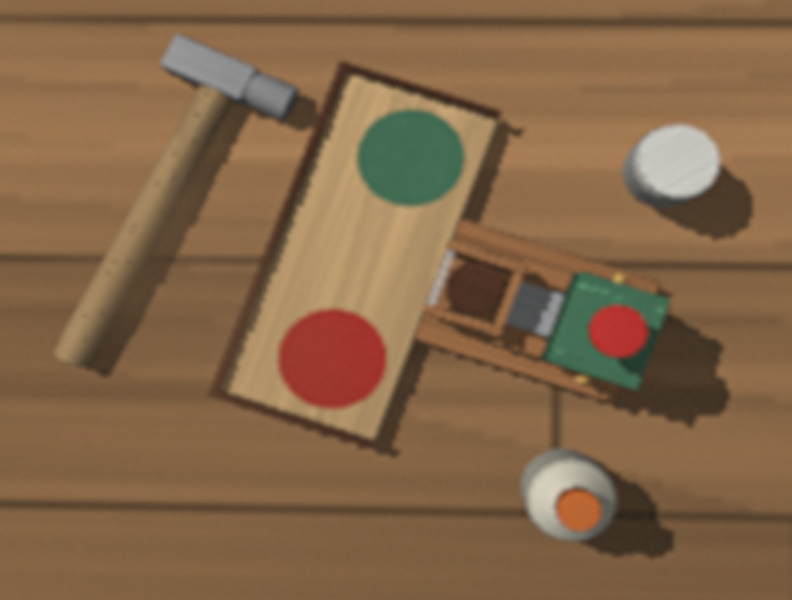

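View pics/sidez.png

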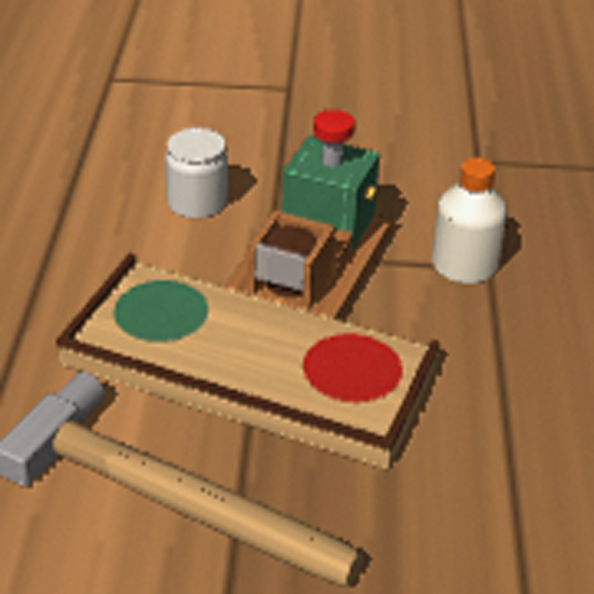

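The top view shows the green spot at about (254,162), the red spot at (231,229) and the plunger at (317,220). The glue is at (302,275) and the tin at (334,164). In the side view the plunger is at (271,168), green at (218,224) and red at (277,241). The nets' guesses for the plunger in the top view, (253,164), and for plug2 are wrong, so I'll segment by colour and triangulate.

```bash
cat > h.py <<'E'
import cv2,numpy as np
from bench import arm,eyes,nets
def P(c):
    m=eyes.camera_model(c);R=cv2.Rodrigues(m["rvec"])[0];return m["K"],R,m["tvec"]
def tri(a,b):
    M=[]
    for c in("side","top"):
        K,R,t=P(c);M.append(K@np.c_[R,t])
    X=cv2.triangulatePoints(M[0],M[1],np.array(a,float).reshape(2,1),np.array(b,float).reshape(2,1))[:,0];return X[:3]/X[3]
def atz(c,p,z):
    K,R,t=P(c);d=R.T@np.linalg.inv(K)@np.array([p[0],p[1],1.]);o=-R.T@t;return o+d*(z-o[2])/d[2]
def proj(c,X):
    m=eyes.camera_model(c);return cv2.projectPoints(np.array(X,float).reshape(-1,1,3),m["rvec"],m["tvec"],m["K"],None)[0][:,0]
def blobs(im,col):
    h=cv2.cvtColor(im,cv2.COLOR_RGB2HSV)
    if col=="red": m=((h[...,0]<5)|(h[...,0]>174))&(h[...,1]>190)&(h[...,2]>90)
    else: m=(h[...,0]>65)&(h[...,0]<95)&(h[...,1]>80)
    n,l,s,c=cv2.connectedComponentsWithStats(m.astype(np.uint8))
    return [(s[i].tolist(),c[i].round(1).tolist()) for i in range(1,n) if s[i,4]>20]
E
python3 - <<'E'
from h import *
for c in("side","top"):
    im=cv2.imread(f"pics/{c}0.png")[:,:,::-1].copy()
    for k in("red","green"):print(c,k,blobs(im,k))
E
```

```text
side red [([265, 163, 12, 10, 95], [270.4, 167.8]), ([262, 231, 30, 21, 467], [276.4, 240.9])]
side green [([256, 172, 29, 33, 560], [269.9, 186.3]), ([205, 215, 28, 18, 379], [218.3, 223.6])]
top red []
top green [([239, 148, 31, 30, 713], [254.0, 162.1]), ([295, 202, 37, 37, 569], [311.2, 219.5])]
```

```bash
sed -i 's/>190)&(h\[...,2\]>90/>170)\&(h[...,2]>80/; s/<5)|/<7)|/' h.py
python3 - <<'E'
from h import *
im=cv2.imread("pics/top0.png")[:,:,::-1].copy();print(im[229,231],im[220,317])
b=blobs(im,"red");print(b)
r=[x[1] for x in b if x[1][0]<260 and x[0][4]>300];p=[x[1] for x in b if x[1][0]>300 and x[1][1]<240]
print(r,p)
r=r[0] if r else (231,229.3);p=p[0] if p else (317.3,220.3)
G=tri((218.3,223.6),(254,162.1));R=tri((276.4,240.9),r);print("G",G,"R",R,np.linalg.norm(G-R))
for z in(18,):print([atz(c,q,z).round(1) for c,q in(("side",(218.3,223.6)),("top",(254,162.1)),("side",(276.4,240.9)),("top",r))])
print("plunger",tri((270.4,166.5),p),atz("top",p,118),atz("side",(270.4,166.3),118))
g=(atz("side",(218.3,223.6),18)+atz("top",(254,162.1),18))/2;rr=(atz("side",(276.4,240.9),18)+atz("top",r,18))/2
ex=(g-rr)/np.linalg.norm(g-rr);E=(g+rr)/2
print("axis g-r",ex,np.degrees(np.arctan2(ex[1],ex[0])),"exit",E)
for n,a,b2,z in(("glue",(312,184),(305.5,279.8),95),("tin",(230,174),(336,163.5),60)):print(n,tri(a,b2),atz("top",b2,z))
pt=atz("top",p,118); d=(E-pt)[:2];print("dist",np.linalg.norm(d),d/np.linalg.norm(d))
E
```

```text
[160  56  47] [181  53  50]
[([309, 212, 17, 17, 216], [316.9, 220.2]), ([215, 214, 31, 31, 765], [230.4, 229.1])]
[[230.4, 229.1]] [[316.9, 220.2]]
G [648.47040433  36.73842693  17.53790438] R [505.95876176  84.09138747  16.96780693] 150.1738863878333
[array([649. ,  37.2,  18. ]), array([647.6,  36.7,  18. ]), array([506.4,  85.2,  18. ]), array([505.6,  84. ,  18. ])]
plunger [529.65059135 -81.78449665 115.69390271] [528.5841288 -81.4409356 118.       ] [530.59788033 -78.98348947 118.        ]
axis g-r [ 0.94824675 -0.31753442  0.        ] -18.513882283129522 exit [577.14828501  60.7711408   18.        ]
glue [419.52585557 -66.10077123  80.87198421] [418.08936584 -64.34147635  95.        ]
tin [ 640.30841507 -128.35586491   55.66087044] [ 640.42368319 -127.45034642   60.        ]
dist 150.27558664964923 [0.3231673  0.94634185]
```

Both views agree. The feeder origin is near (555,-4), feeder +x is (0.948,-0.318) with the green spot at +x, and the plunger top is near (529.5,-82, about 117). I'll turn the tool so tool x = -feeder x and tool y = +feeder y, shut the fingers and travel over the plunger.

jog_arm:
  rows:
    - [[0, 0, 0], [0, 0, 8.6], 0]
    - [[0, 0, 0], [0, 0, 8.6], 0]
    - [[0, 0, 0], [0, 0, 8.6], 0]
    - [[0, 0, 0], [0, 0, 8.7], 0]
    - [[-1.1, 3.8, 0], [0, 0, 0], 0]
    - [[-1.1, 3.8, 0], [0, 0, 0], 0]
    - [[-1.1, 3.8, 0], [0, 0, 0], 0]
    - [[-1.1, 3.8, 0], [0, 0, 0], 0]
    - [[-1.1, 3.8, 0], [0, 0, 0], 0]
    - [[-1.1, 3.8, 0], [0, 0, 0], 0]

```text
clock: 2.15
position: [308.1, -404.3, 231.6]
ee_rot: [0.16, 0.987, -0.0, 0.0]
contact_force: [-0.1, 0.2, 0.2]
gripper_width: 0.2
```

jog_arm:
  rows:
    - [[-1.1, 3.8, 0], [0, 0, 0], 0]
    - [[-1.1, 3.8, 0], [0, 0, 0], 0]
    - [[-1.1, 3.8, 0.5], [0, 0, 0], 0]
    - [[-1.1, 3.8, 1], [0, 0, 0], 0]
    - [[-1.1, 3.8, 1], [0, 0, 0], 0]
    - [[-1.1, 3.8, 1], [0, 0, 0], 0]
    - [[-1.1, 3.8, 1], [0, 0, 0], 0]
    - [[-1.1, 3.8, 1], [0, 0, 0], 0]
    - [[0, 0, 1], [0, 0, 0], 0]
    - [[0, 0, 0], [0, 0, 0], 0]

```text
clock: 3.4
position: [486.4, -144.9, 165.5]
ee_rot: [0.16, 0.987, -0.0, -0.001]
contact_force: [0.2, -0.3, 0.6]
gripper_width: -0.3
```

```bash
cat > d.py <<'E'
from h import *
from scipy.spatial.transform import Rotation as Ro
s=arm.read_state();R=Ro.from_quat(s["ee_rot"]).as_matrix()
np.set_printoptions(suppress=True,precision=2)
print(s["clock"],s["position"],"F",s["contact_force"],"w",s["gripper_width"]);print("x",R[:,0],"y",R[:,1],"z",R[:,2])
def to(T): print("tool delta cm",(R.T@(np.array(T)-s["position"])/10).round(2))
E
python3 - <<'E'
from d import *
to([529.4,-81.9,125])
E
```

```text
3.4 [ 486.35 -144.88  165.48] F [ 0.22 -0.27  0.55] w -0.2878158443023149
x [-0.95  0.32  0.  ] y [ 0.32  0.95 -0.  ] z [-0.  0. -1.]
tool delta cm [-2.1   7.34  4.04]
```

jog_arm:
  rows:
    - [[-1, 3.6, 0], [0, 0, 0], 0]
    - [[-1.1, 3.7, 0], [0, 0, 0], 0]
    - [[0, 0, 1.5], [0, 0, 0], 0]
    - [[0, 0, 1.5], [0, 0, 0], 0]
    - [[0, 0, 0], [0, 0, 0], 0]

```text
clock: 4.03
position: [528.3, -83.4, 134.7]
ee_rot: [0.161, 0.987, -0.001, -0.002]
contact_force: [0.5, -0.1, -0.3]
gripper_width: 0.1
```

Run:
```python
from d import *
to([529.4,-81.9,118])
for c in("side","top"):
    im=eyes.get_image(c);p=proj(c,s["position"])[0];print(c,p)
    q=im[130:250,220:350][:,:,::-1];cv2.imwrite(f"pics/{c}1.png",cv2.resize(q,None,fx=4.5,fy=4.5,interpolation=cv2.INTER_CUBIC))
a,b=[cv2.imread(f"pics/{c}1.png") for c in("side","top")]
cv2.imwrite("pics/both1.png",cv2.resize(np.hstack([a,b]),(800,369)))
```

```text
4.025 [528.33 -83.41 134.65] F [ 0.48 -0.12 -0.29] w 0.14179207728300966
x [-0.95  0.32  0.  ] y [ 0.32  0.95 -0.  ] z [-0. -0. -1.]
tool delta cm [-0.06  0.18  1.66]
side [271.69 159.75]
top [319.46 220.54]
```

View pics/both1.png

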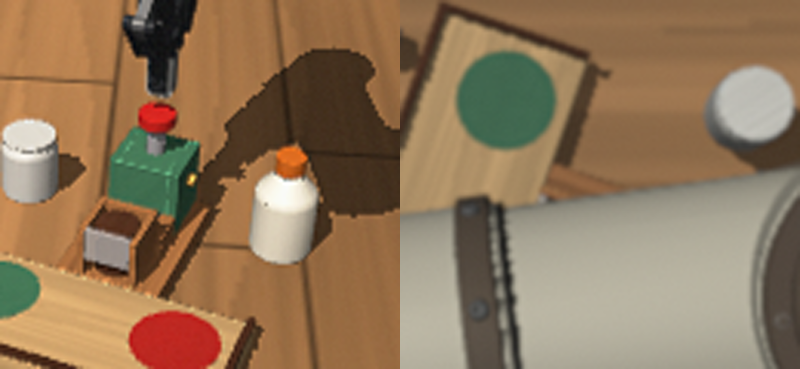

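In the side view the shut fingertips are right above the red knob, near (271,160). The arm blocks the top view. Now I'll press.

jog_arm:
  rows:
    - [[-0.05, 0.15, 0.7], [0, 0, 0], 0]
    - [[0, 0, 0.7], [0, 0, 0], 0]
    - [[0, 0, 0.6], [0, 0, 0], 0]
    - [[0, 0, 0.6], [0, 0, 0], 0]
    - [[0, 0, 0.5], [0, 0, 0], 0]
    - [[0, 0, 0.5], [0, 0, 0], 0]
    - [[0, 0, 0.3], [0, 0, 0], 0]
    - [[0, 0, 0], [0, 0, 0], 0]

```text
clock: 5.12
position: [531.1, -81.0, 98.1]
ee_rot: [0.16, 0.987, -0.0, -0.0]
contact_force: [-3.1, 0.5, 7.3]
gripper_width: 0.1
```

jog_arm:
  rows:
    - [[0, 0, 0.3], [0, 0, 0], 0]
    - [[0, 0, 0.2], [0, 0, 0], 0]
    - [[0, 0, 0], [0, 0, 0], 0]

```text
clock: 5.5
position: [531.1, -81.0, 93.4]
ee_rot: [0.16, 0.987, -0.0, 0.0]
contact_force: [-3.0, 0.2, 7.1]
gripper_width: -0.0
```

jog_arm:
  rows:
    - [[0, 0, 0.2], [0, 0, 0], 0]
    - [[0, 0, 0.1], [0, 0, 0], 0]
    - [[0, 0, 0], [0, 0, 0], 0]

```text
clock: 5.88
position: [531.2, -81.1, 92.9]
ee_rot: [0.16, 0.987, -0.001, 0.0]
contact_force: [-7.9, 3.3, 22.7]
gripper_width: 0.1
```

The force jumped to 23 N at z=92.9, which is the hard stop. I'll look before releasing.

Run:
```python
from h import *
im=eyes.get_image("side")[130:310,170:350][:,:,::-1];cv2.imwrite("pics/side2.png",cv2.resize(im,None,fx=3.3,fy=3.3,interpolation=cv2.INTER_CUBIC))
```

```text
(no output)
```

View pics/side2.png

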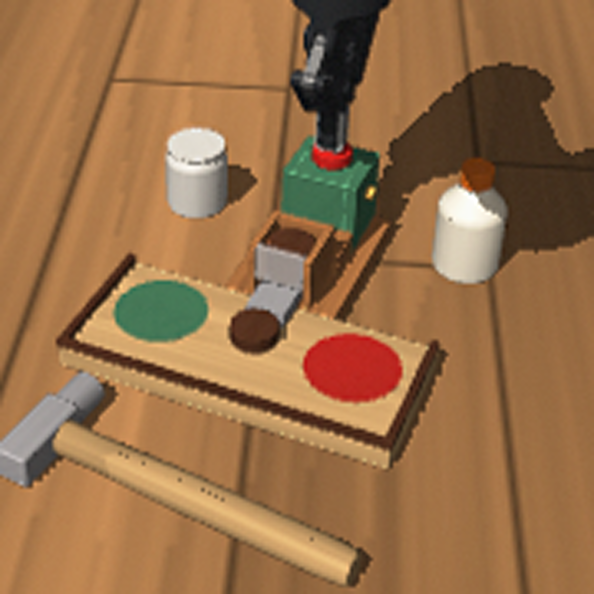

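The plug is on the tray between the spots, at about (247,230) in the side image, with the blade out behind it. I'll lift off and let the plunger return.

jog_arm:
  rows:
    - [[0, 0, -0.8], [0, 0, 0], 0]
    - [[0, 0, -0.8], [0, 0, 0], 0]
    - [[0, 0, -1], [0, 0, 0], 0]
    - [[0, 0, -1.5], [0, 0, 0], 0]
    - [[0, 0, -1.5], [0, 0, 0], 0]
    - [[0, 0, 0], [0, 0, 0], 0]

```text
clock: 6.68
position: [532.3, -80.9, 146.9]
ee_rot: [0.16, 0.987, 0.0, 0.002]
contact_force: [-0.1, -0.7, -0.0]
gripper_width: 0.1
```

Run:
```python
from d import *
im=eyes.get_image("side");print("plunger",[b for b in blobs(im,"red")])
print([d for d in nets.boxes_of("side","plug0_center")])
im=im[130:310,170:350][:,:,::-1];cv2.imwrite("pics/side3.png",cv2.resize(im,None,fx=3.3,fy=3.3,interpolation=cv2.INTER_CUBIC))
```

```text
6.675 [532.27 -80.92 146.95] F [-0.1  -0.65 -0.01] w 0.11536842075219815
x [-0.95  0.32 -0.  ] y [0.32 0.95 0.  ] z [ 0.  0. -1.]
plunger [([265, 163, 13, 10, 105], [270.6, 167.6]), ([262, 231, 30, 21, 484], [276.3, 241.0])]
[{'position': [0.4795, 0.6042], 'conf': 0.49}]
```

View pics/side3.png

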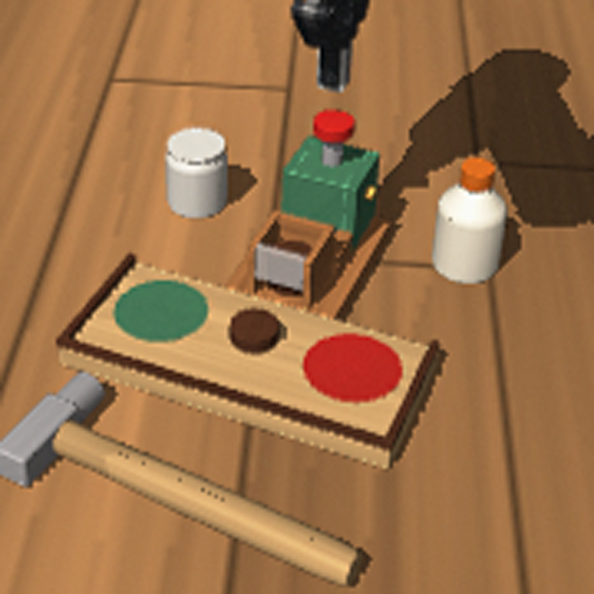

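Run:
```python
from d import *
p=atz("side",(247,228.8),32);print(p,atz("side",(245.5,232),25))
E0=np.array([577.1,60.8,0]);ex=np.array([.948,-.3175,0]);ey=np.array([.3175,.948,0])
print("feeder offs from exit",(p-E0)@ex,(p-E0)@ey)
P0=np.array([p[0],p[1],0])
to(P0-44*ex+[0,0,100]);to(P0-44*ex+[0,0,21])
```

```text
6.775 [531.07 -80.94 145.34] F [ 0.09  0.47 -1.29] w -0.1369870761364114
x [-0.95  0.32  0.  ] y [0.32 0.95 0.  ] z [ 0.  0. -1.]
[576.6   65.46  32.  ] [579.74  69.16  25.  ]
feeder offs from exit -1.9533135349518478 4.257240073225739
tool delta cm [ 4.72 15.33  4.54]
tool delta cm [ 4.72 15.33 12.44]
```

The plunger is back up and one plug lies about 4 mm beyond the nominal exit. I'll go over to its red side with the fingers slightly open, as two prongs.

jog_arm:
  rows:
    - [[1.0, 3.1, 0], [0, 0, 0], 2]
    - [[1.0, 3.1, 0], [0, 0, 0], 2]
    - [[1.0, 3.1, 0], [0, 0, 0], 2]
    - [[1.0, 3.1, 0], [0, 0, 0], 2]
    - [[0.7, 2.9, 0], [0, 0, 0], 2]
    - [[0, 0, 2.5], [0, 0, 0], 2]
    - [[0, 0, 2.5], [0, 0, 0], 2]
    - [[0, 0, 2.0], [0, 0, 0], 2]
    - [[0, 0, 1.5], [0, 0, 0], 2]
    - [[0, 0, 0], [0, 0, 0], 2]

```text
clock: 8.02
position: [534.2, 78.6, 58.9]
ee_rot: [0.161, 0.987, -0.001, -0.001]
contact_force: [-0.3, 0.1, -0.2]
gripper_width: 20.0
```

Run:
```python
from d import *
P0=np.array([576.6,65.5,0]);ex=np.array([.948,-.3175,0])
to(P0-44*ex+[0,0,21])
im=eyes.get_image("side");im=im[130:310,170:350][:,:,::-1];cv2.imwrite("pics/side4.png",cv2.resize(im,None,fx=3.3,fy=3.3,interpolation=cv2.INTER_CUBIC))
```

```text
8.025 [534.22  78.59  58.93] F [-0.3   0.08 -0.21] w 19.965430414450413
x [-0.95  0.32  0.  ] y [ 0.32  0.95 -0.  ] z [-0. -0. -1.]
tool delta cm [-0.05  0.11  3.79]
```

View pics/side4.png

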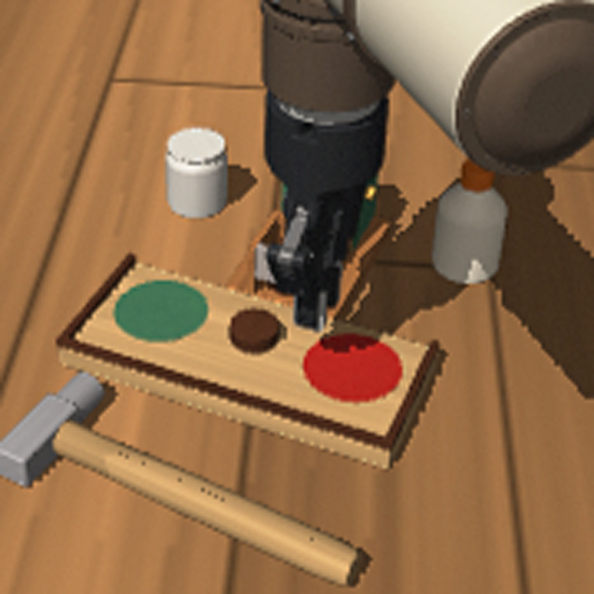

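jog_arm:
  rows:
    - [[0, 0.1, 1.5], [0, 0, 0], 2]
    - [[0, 0, 1.2], [0, 0, 0], 2]
    - [[0, 0, 0.6], [0, 0, 0], 2]
    - [[0, 0, 0.3], [0, 0, 0], 2]
    - [[0, 0, 0], [0, 0, 0], 2]

```text
clock: 8.7
position: [535.4, 80.0, 24.2]
ee_rot: [0.16, 0.987, -0.0, -0.0]
contact_force: [-0.2, 0.0, 1.0]
gripper_width: 19.6
```

Run:
```python
from d import *
im=eyes.get_image("side");im=im[130:310,170:350][:,:,::-1];cv2.imwrite("pics/side5.png",cv2.resize(im,None,fx=3.3,fy=3.3,interpolation=cv2.INTER_CUBIC))
```

```text
8.7 [535.45  79.97  24.2 ] F [-0.17  0.04  1.01] w 19.645579823633675
x [-0.95  0.32  0.  ] y [ 0.32  0.95 -0.  ] z [-0. -0. -1.]
```

View pics/side5.png

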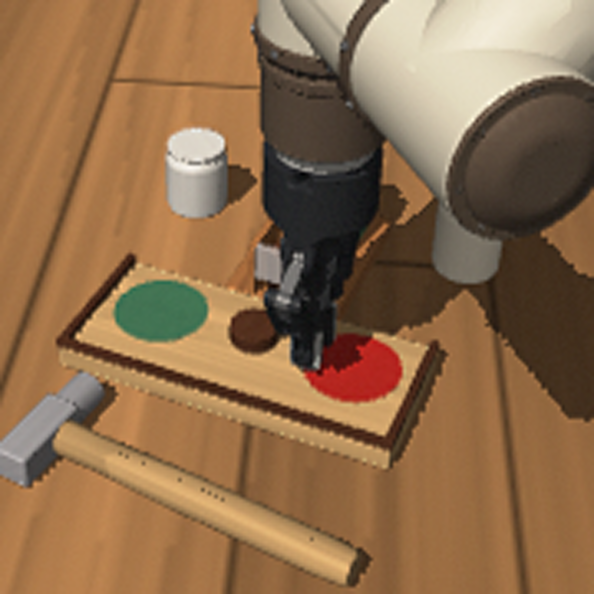

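The prongs are down at tray level beside the plug, and the plug hasn't moved. Next I'll work out the push.

Run:
```python
from d import *
ex=np.array([.948,-.3175,0]);to(np.array([648.3,37,22.5])-26*ex)
```

```text
8.75 [535.58  79.99  24.42] F [ 0.77  0.61 -0.21] w 20.057549965383537
x [-0.95  0.32 -0.  ] y [0.32 0.95 0.  ] z [ 0.  0. -1.]
tool delta cm [-9.45 -0.51  0.19]
```

jog_arm:
  rows:
    - [[-0.6, 0, 0.2], [0, 0, 0], 2]
    - [[-0.7, 0, 0], [0, 0, 0], 2]
    - [[-0.7, 0, 0], [0, 0, 0], 2]
    - [[-0.7, 0, 0], [0, 0, 0], 2]
    - [[-0.7, -0.05, 0], [0, 0, 0], 2]
    - [[-0.7, -0.05, 0], [0, 0, 0], 2]
    - [[-0.7, -0.05, 0], [0, 0, 0], 2]
    - [[-0.6, -0.05, 0], [0, 0, 0], 2]
    - [[-0.5, -0.05, 0], [0, 0, 0], 2]
    - [[0, 0, 0], [0, 0, 0], 2]

```text
clock: 10.0
position: [590.9, 58.8, 22.3]
ee_rot: [0.161, 0.987, 0.0, 0.0]
contact_force: [0.5, 1.2, 0.3]
gripper_width: 19.8
```

Run:
```python
from d import *
ex=np.array([.948,-.3175,0]);to(np.array([648.3,37,22.5])-26*ex)
im=eyes.get_image("side");im=im[130:310,170:350][:,:,::-1];cv2.imwrite("pics/side6.png",cv2.resize(im,None,fx=3.3,fy=3.3,interpolation=cv2.INTER_CUBIC))
```

```text
10.0 [590.91  58.75  22.29] F [0.5  1.22 0.28] w 19.76745272164838
x [-0.95  0.32 -0.  ] y [0.32 0.95 0.  ] z [ 0.  0. -1.]
tool delta cm [-3.53 -0.24 -0.02]
```

View pics/side6.png

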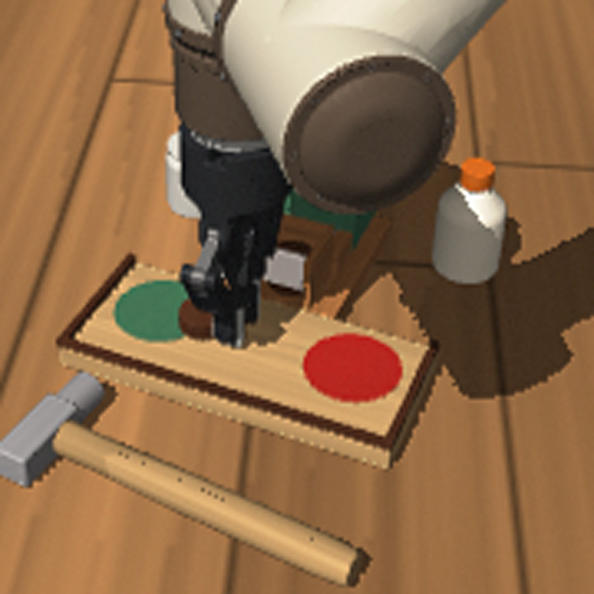

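The plug is moving with the prongs and now overlaps the right edge of the green spot. There are 3.5 cm left.

jog_arm:
  rows:
    - [[-0.5, -0.04, 0], [0, 0, 0], 2]
    - [[-0.6, -0.04, 0], [0, 0, 0], 2]
    - [[-0.6, -0.04, 0], [0, 0, 0], 2]
    - [[-0.6, -0.04, 0], [0, 0, 0], 2]
    - [[-0.5, -0.04, 0], [0, 0, 0], 2]
    - [[-0.4, -0.04, 0], [0, 0, 0], 2]
    - [[-0.2, 0, 0], [0, 0, 0], 2]
    - [[0, 0, 0], [0, 0, 0], 2]

```text
clock: 11.05
position: [622.2, 45.8, 22.3]
ee_rot: [0.161, 0.987, 0.0, 0.0]
contact_force: [-0.2, 0.2, -0.7]
gripper_width: 20.4
```

jog_arm:
  rows:
    - [[0.6, 0, 0], [0, 0, 0], 2]
    - [[1.0, 0, 0], [0, 0, 0], 2]
    - [[1.0, 0, 0], [0, 0, 0], 2]
    - [[1.0, 0, 0], [0, 0, 0], 2]
    - [[0, 0, -2], [0, 0, 0], 2]
    - [[0, 0, -4], [0, 0, 0], 2]
    - [[0, 0, -4], [0, 0, 0], 2]
    - [[0, 0, -4], [0, 0, 0], 2]
    - [[0, 0, 0], [0, 0, 0], 2]

```text
clock: 12.18
position: [589.6, 58.1, 166.4]
ee_rot: [0.16, 0.987, 0.002, 0.004]
contact_force: [1.2, -0.0, -0.5]
gripper_width: 20.3
```

Run:
```python
from d import *
im=eyes.get_image("side");im=im[130:310,170:350][:,:,::-1];cv2.imwrite("pics/side7.png",cv2.resize(im,None,fx=3.3,fy=3.3,interpolation=cv2.INTER_CUBIC))
```

```text
12.175 [589.62  58.06 166.44] F [ 1.23 -0.03 -0.46] w 20.25082062940364
x [-0.95  0.32 -0.01] y [0.32 0.95 0.  ] z [ 0.01  0.   -1.  ]
```

View pics/side7.png

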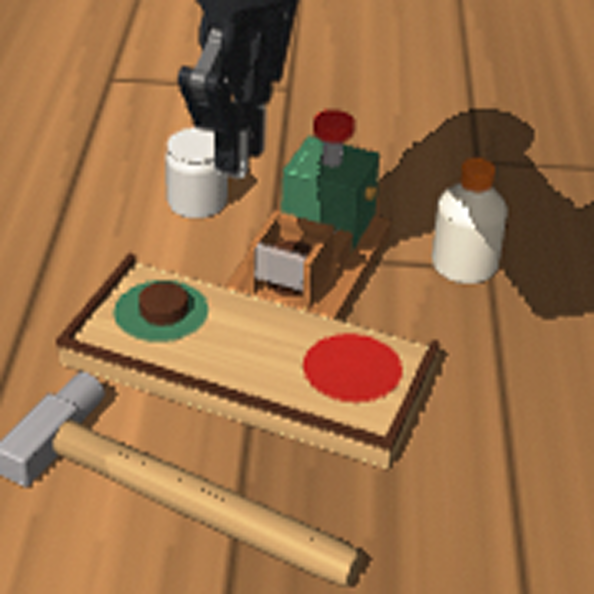

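The plug lies flat inside the green spot, with its top centred near (219,220). The plunger is up and the other things are in place. I'll measure it.

Run:
```python
from d import *
im=eyes.get_image("side").astype(int)
sub=im[208:235,203:236];m=(sub.sum(2)<170)&(sub[...,0]>=sub[...,1]+8);ys,xs=np.nonzero(m);print(m.sum(),xs.min()+203,xs.max()+203,ys.min()+208,ys.max()+208)
p=atz("side",(219.4,220),32);print(p,np.linalg.norm(p[:2]-[648.5,37]))
im=eyes.get_image("top")[110:310,130:370][:,:,::-1];cv2.imwrite("pics/top8.png",cv2.resize(im,None,fx=3,fy=3,interpolation=cv2.INTER_CUBIC))
```

```text
12.225 [588.15  57.75 164.07] F [ 0.77 -0.92 -0.99] w 19.840985983051798
x [-0.95  0.32 -0.  ] y [0.32 0.95 0.  ] z [ 0.  0. -1.]
102 203 226 208 227
[645.52  39.92  32.  ] 4.170178371164686
```

View pics/top8.png

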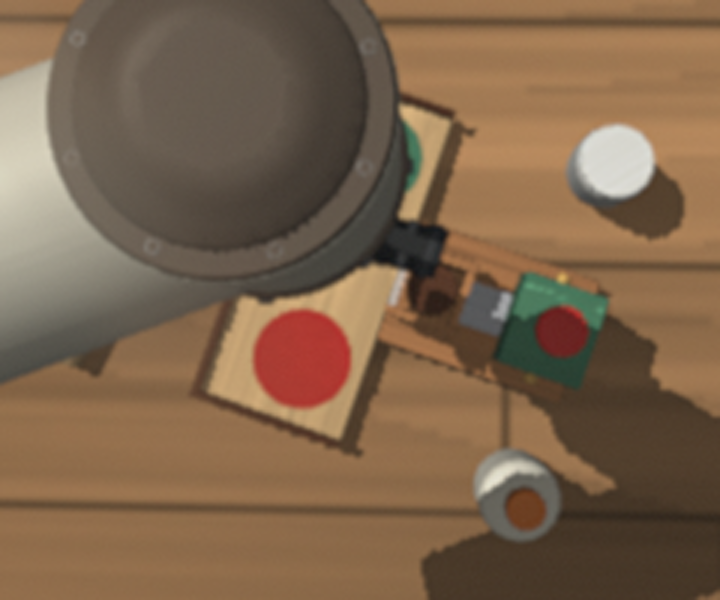

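The side view puts the plug about 4 mm from the spot's centre, against 17 mm allowed. The arm hides it from above, so I'll move clear to confirm.

jog_arm:
  rows:
    - [[0, 0, -4], [0, 0, 0], 2]
    - [[0, -3, -2], [0, 0, 0], 2]
    - [[0, -4, 0], [0, 0, 0], 2]
    - [[0, -4, 0], [0, 0, 0], 2]
    - [[0, -4, 0], [0, 0, 0], 2]
    - [[0, -4, 0], [0, 0, 0], 2]
    - [[0, -4, 0], [0, 0, 0], 2]
    - [[0, -4, 0], [0, 0, 0], 2]
    - [[0, -4, 0], [0, 0, 0], 2]
    - [[0, 0, 0], [0, 0, 0], 2]

```text
clock: 13.58
position: [488.0, -238.4, 220.5]
ee_rot: [0.162, 0.987, 0.0, -0.002]
contact_force: [0.1, -0.1, -0.3]
gripper_width: 20.3
```

Run:
```python
from d import *
im=eyes.get_image("top")[110:310,130:370][:,:,::-1];cv2.imwrite("pics/top9.png",cv2.resize(im,None,fx=3,fy=3,interpolation=cv2.INTER_CUBIC))
```

```text
13.575 [ 488.05 -238.37  220.53] F [ 0.12 -0.06 -0.28] w 20.25861595425935
x [-0.95  0.32  0.  ] y [ 0.32  0.95 -0.  ] z [-0.  0. -1.]
```

View pics/top9.png

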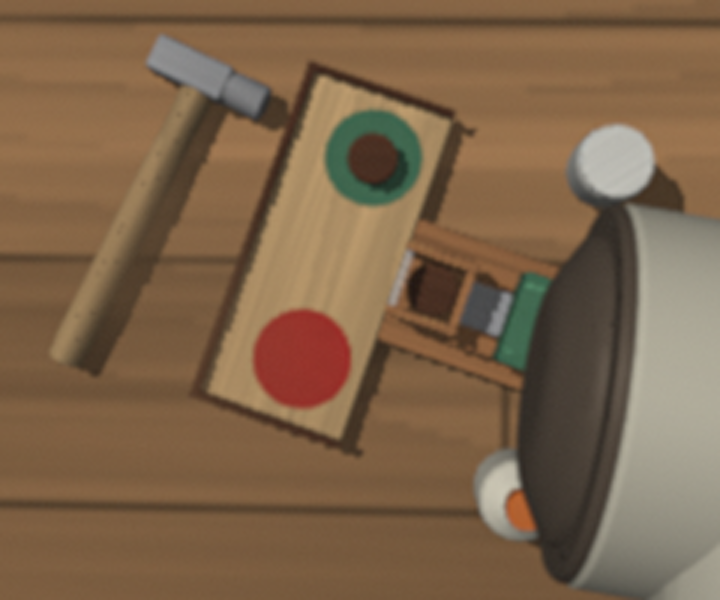

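From above the plug is nearly centred in the green spot, at (372,158) in this crop. Only one plug is on the tray, the magazine still holds the others, and the hammer, tin and glue haven't moved.

```bash
python3 -c "
from bench import arm
print(arm.job_done())"
```

```text
the job is handed in; nothing more can be done
None
```

The job is done and handed in at about 13.6 s: one plug was ejected and now lies flat within the green spot.

- **Press:** I pressed the plunger once with shut fingers to its hard stop. The force rose to 23 N at z = 92.9 mm, and the plunger came back up by itself.
- **Push:** I pushed the plug along the tray with two slightly open fingers, without gripping or lifting it.
- **Last checks:** The side view put the plug about 4 mm from the spot's centre (17 mm allowed). The top view shows it nearly centred. The magazine still holds plugs, and the hammer, tin and glue bottle look unmoved. The robot was clear of everything.
- **Disagreements:** Early on, the networks gave wrong positions in the top view for the plunger and the top plug (and, with low confidence, a second place for the hammer). I used colour and the two calibrated views instead. A rough dark-pixel check on the plug's outline ran to the edge of its search window, so I did not use it. The 4 mm figure comes from a plug centre I read off the side picture by eye.

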